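# Pack the chosen stone and slide the box shut

## Robot

A 6-joint arm with a two-finger parallel gripper is mounted at the origin on the work surface. World frame = base frame: x ahead of the robot, y to its left, z up, the work surface at z = 0. Lengths are in m, angles in rad, forces in N, time in s.
With the tool pointing down it reaches from about 0.35 to 0.85 m from the base axis. Payload 8.1 kg.
Tool frame: the origin (TCP) lies between the finger pads; the fingertips stand ctrl.finger_overhang ahead of it and the grasp point (between the pads) lies 8 mm behind it (ctrl.finger_overhang is the distance from the TCP to the fingertips, in m); z points along the fingers, y is the line along which they close (so a half turn about z gives the same grasp; the last joint's range is limited). The gripper opens to 93 mm and grips with 3 to 60 N. Pads are 15 mm wide; open, the fingers measure 128 mm over their backs; the gripper's body (75 mm by 188 mm) begins 65 mm behind the grasp point.
Start: joints at [-1.315, 0.13, 1.488, -0, 1.523, -0.085], TCP at [0.201, -0.565, 0.202] pointing down, gripper open.
Joint ranges: [-2.96, 2.96], [-0.89, 2.26], [0.02, 2.5], [-1.34, 4.48], [0, 2.73], [-2.66, 2.66]. Speed limits (rad/s): [2.39, 2.39, 2.79, 3.14, 3.14, 3.14].

## Interface

Orientations are given as [roll, pitch, yaw] about the fixed x, y, z axes, in that order (R = Rz(yaw) Ry(pitch) Rx(roll)).
In Python, from workcell import state, read_camera, get_calibration, ctrl gives the robot as it stands.
- The arm moves only by the tool jog_arm, never from a script. Its argument "moves" is a list of rows, each an object with "delta_pos": the shift along the world's x, y, z in mm, a list of three; "yaw": the turn about the world's z in rad. In form: [{"delta_pos": [dx, dy, dz], "yaw": yaw}, ...]. A call has 1 to 20 rows; each row is the pose to reach, as a shift and turn from the pose commanded when the call began; what a row does not reach only later rows make up. A row lasts 1/12 s, in which the tool goes at most 41.7 mm and 7.16 degrees, less where a joint would pass 70% of its speed; a pose out of reach is approached as far as the arm can. A call with a gripper value outside its range is refused whole. "gripper" is the closure, from -1 (fully open) to 1 (shut), so that 0 is half open, set as the call begins (left out, the last holds). The fingers move at their own pace and stop on an object; "force" is the grip in N (left out, the last holds). Time passes only in rows, so rows that repeat a pose let the fingers close. It gives the time, the measured TCP pose, the force, the opening and the grip force at its end, in the units of the state.
- state(): the state, without advancing time (a new reading comes with each control period).
- read_camera(name): name is "scene" or "top" or "wrist"; returns the picture (400x640x3 uint8, red, green, blue); there is no depth.
- get_calibration(name): a dict with "fx", "fy", "cx", "cy" (pixels), "R" (3x3) and "t" (3): a world point X has camera coordinates R X + t. Camera axes: x right, y down, z forward; pixel columns grow to the right and rows downward; lengths in m; the calibration is good to about 2 mm. A picture is of the moment at which its call begins: read the wrist's pose just before it. get_calibration takes no time and is no camera call; for the wrist camera it gives the pose at the moment of the call.
- ctrl.job_done(): hands the job in; it is judged then, once.
The state is a dict: "t": time; "joints": joint angles; "qd": joint speeds; "effort": joint torques, N m; "tcp_pos": TCP position; "tool_rot": TCP orientation; "contact_force": force on the tool from outside, world axes, zero at the start; "torque": the same for the moment, N m; "grip_width": finger opening in m; "grip_force": force on a finger pad.
Only numpy, scipy, OpenCV 4.12 (cv2) and the standard library are available. Lean on these libraries where they do the work, as an engineer would, in place of code of your own. Each camera call takes 0.05 s, during which the arm holds its last target. There are 200 camera calls.

## Task

A customer has chosen the blue palm stone: take it from the board, lower it (do not drop it) into the empty compartment of the wooden slide-lid box, then slide the lid fully shut so that its end is flush with the box, and let go. Leave the red and the grey stone where they lie on the board, and keep the box standing flat on the table.

Things in the scene. Friction and masses are not known exactly. Their poses are not given: they have to be found in the camera images.
- blue_stone: Polished oval palm stone, deep blue, 48 (its x) by 38 (its y) by 26 mm high, about 85 g; it lies flat and free on the pale wooden board. The origin is its centre, half-way up, 13 mm above its flat underside. Its sides are rounded, widest half-way up.
- red_stone: Another palm stone, red-brown, 46 (x) by 36 (y) by 24 mm high; origin at its centre. It stays where it lies on the board.
- grey_stone: Another palm stone, grey, 48 (x) by 40 (y) by 26 mm high; origin at its centre. It stays where it lies on the board.
- board: Pale wooden board, fixed, 115 (its x) by 250 (its y) by 10 mm thick, origin at the centre of its underside on the table. The three palm stones lie in a row along its y axis, their centres 78 mm apart; which stone has which place varies.
- box: Wooden slide-lid box, 130 mm wide (x), 180 long (y), 54 high, 0.75 kg, loose on the table (4 to 8 N shove it). Origin: centre of its underside. Walls 9 mm, floor 8 mm. Sides and -y end are 54 high; the +y end wall is 42, the lid passes out over it. A divider (y 11 to 17, top z = 40) parts the empty compartment at the -y end (x -56 to 56, y -81 to 11) from a full one at +y.
- compartment (a point): Centre of the floor of the empty compartment, at (0, -35, 8) mm in the box's frame; its axes are the box's. The compartment is 112 mm (x) by 92 mm (y), and 34 mm deep from the underside of the lid to its floor.
- lid (a joint): The lid's slide along the box's y axis, in m: 0 is fully shut (hard stop, its end strip flush with the box's +y end), larger is farther out towards +y, at most 0.125. It starts 0.08 to 0.12 open: the empty compartment is clear but for at most the last 16 mm by the divider. It stays where left; sliding takes about 1.2 N. Pressing the drawn-out knob down with over 7 N tips the box.
- lid_knob (a point): Centre of the lid's dark round knob, diameter 18 mm, standing 20 mm above the lid (16 mm grip on a 4 mm neck); this point is 12 mm above the lid's face. It is at (0, 46 mm + joint value, 60 mm) in the box's frame. Lid face at z = 48 mm; the side walls rise 6 mm above it at x = +-56 mm, and the lid's end strip, 9 thick and 6 above the face, begins 35 mm from the knob's axis in +y.
Things that resemble listed ones, but are neither listed nor needed, are in the scene too. Of the things shaped like the blue_stone, the blue one is meant.

How it is judged:
By the outcome, as a careful person would: the job done as asked, in the order asked, and still so for the second after the job is handed in, with the robot touching nothing.
It also fails if it takes over 51 s, if anything falls off the work surface, if the arm or the gripper's body presses on something with over 40 N, if the wrist force passes 120 N, or if a joint passes its speed limit or range.

## Working session

There is one attempt and no reset: what is moved stays moved. The work goes in short steps, Python scripts to look and compute and a tool call to move; the robot and the scene stay as the last step left them, time stands still between calls to the robot, and variables do not carry over. Pictures are saved under pics/ and viewed, at most 10 in all, crops included, and the job is handed in when it is done.

Besides the shell and the picture viewer there is one more tool, called after ">>>" as a command line: name --argument value ..., lists and objects as JSON in quotes. jog_arm: Moves the arm, as the interface text tells. Its arguments: {"type":"object","properties":{"moves":{"type":"array","items":{"type":"object","properties":{"delta_pos":{"type":"array","items":{"type":"number"}},"yaw":{"type":"number"}}}},"gripper":{"type":"number"},"force":{"type":"number"}},"required":["moves"]}

```bash
mkdir -p pics; cat > h.py <<'E'
import numpy as np, cv2
from workcell import state, read_camera, get_calibration, ctrl
def ray(c,u,v):
    R=np.array(c["R"]);t=np.array(c["t"]);o=-R.T@t
    d=R.T@np.array([(u-c["cx"])/c["fx"],(v-c["cy"])/c["fy"],1]);return o,d
def atz(c,u,v,z):
    o,d=ray(c,u,v);return o+d*(z-o[2])/d[2]
def tri(obs):
    A=np.zeros((3,3));b=np.zeros(3)
    for c,u,v in obs:
        o,d=ray(c,u,v);d/=np.linalg.norm(d);P=np.eye(3)-np.outer(d,d);A+=P;b+=P@o
    X=np.linalg.solve(A,b);return X
def proj(c,X):
    p=np.array(c["R"])@np.array(X)+np.array(c["t"]);return c["fx"]*p[0]/p[2]+c["cx"],c["fy"]*p[1]/p[2]+c["cy"]
def save(n,im): cv2.imwrite("pics/"+n+".png",im[...,::-1])
E
python3 - <<'E'
from h import *
for n in("top","scene"):
    save(n+"1",read_camera(n)); c=get_calibration(n); print(n,c["fx"],ray(c,c["cx"],c["cy"]))
print(state()["tcp_pos"],state()["tool_rot"],ctrl.finger_overhang,state()["t"])
E
```

```text
top 513.8410304740764 (array([ 0.38192682, -0.0923048 ,  1.07440242]), array([ 0.06970517,  0.00826922, -0.99753336]))
scene 461.8822839837445 (array([0.82909756, 0.19140861, 0.8169558 ]), array([-0.43297782, -0.31653474, -0.84399998]))
[ 0.20041021 -0.56496458  0.20100269] [-3.13992940e+00 -1.05971890e-04  3.40816795e-01] 0.011 0.1
```

View pics/top1.png

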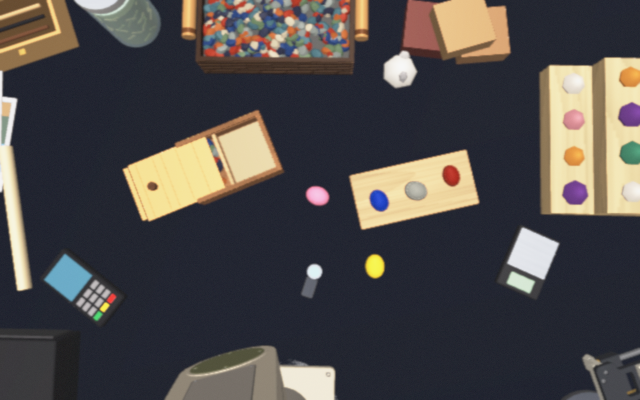

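View pics/scene1.png

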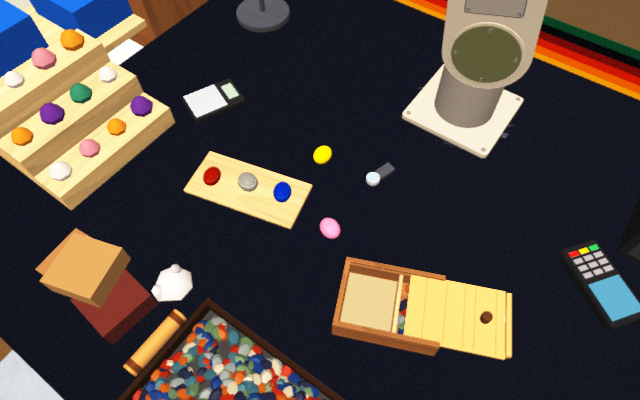

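The top view shows the board with the blue stone at (379,201), grey at (416,190) and red at (451,175). The box spans (124..283, 111..221) with its knob at (152,186). In the scene view blue is at (282,191) and the knob at (486,317). I'll enlarge both views and segment the blue stone.

```bash
python3 - <<'E'
from h import *
T=cv2.imread("pics/top1.png");S=cv2.imread("pics/scene1.png")
a=cv2.resize(T[100:230,115:295],None,fx=4.4,fy=4.4,interpolation=cv2.INTER_CUBIC)
cv2.imwrite("pics/c_top.png",a)
b=cv2.resize(S[245:370,325:525],None,fx=4,fy=4,interpolation=cv2.INTER_CUBIC)
cv2.imwrite("pics/c_sc.png",b)
ct,cs=get_calibration("top"),get_calibration("scene")
def seg(I,x0,y0,x1,y1):
    s=I[y0:y1,x0:x1].astype(int);m=((s[...,0]-s[...,2]>60)&(s[...,0]>90)).astype(np.uint8)
    cn=max(cv2.findContours(m,0,1)[0],key=cv2.contourArea);M=cv2.moments(m,True)
    print(m.sum(),M["m10"]/M["m00"]+x0,M["m01"]/M["m00"]+y0,cv2.fitEllipse(cn));return M["m10"]/M["m00"]+x0,M["m01"]/M["m00"]+y0,cn[:,0]+[x0,y0]
t=seg(T,362,182,398,220);s=seg(S,265,172,300,210)
X=tri([(ct,*t[:2]),(cs,*s[:2])]);print(X,proj(ct,X),proj(cs,X),atz(ct,*t[:2],.023),atz(cs,*s[:2],.023))
p=np.array([atz(ct,*q,.023)[:2]*1000 for q in t[2].astype(float)],np.float32)
print(cv2.fitEllipse(p))
# board corners at z=.01 (top view)
for q in[(350,176),(466,151),(479,202),(361,229)]:print(atz(ct,*q,.01))
E
```

```text
277 378.7184115523466 200.11191335740074 ((16.72965431213379, 18.123287200927734), (15.576294898986816, 20.587961196899414), 152.25955200195312)
269 281.8289962825279 191.51672862453532 ((16.86333656311035, 19.515533447265625), (16.145601272583008, 19.30942726135254), 13.561975479125977)
[ 0.44867828 -0.19406442  0.02053215] (np.float64(378.8789887937862), np.float64(200.00153410931355)) (np.float64(282.02154971576175), np.float64(191.52847425261538)) [ 0.44828853 -0.19350071  0.023     ] [ 0.45006579 -0.19321278  0.023     ]
((448.29290771484375, -193.51654052734375), (31.991872787475586, 42.1114501953125), 118.11650085449219)
[ 0.49812435 -0.1343152   0.01      ]
[ 0.55553948 -0.37513994  0.01      ]
[ 0.4495689 -0.4022564  0.01     ]
[ 0.3885454  -0.15902653  0.01      ]
```

View pics/c_top.png

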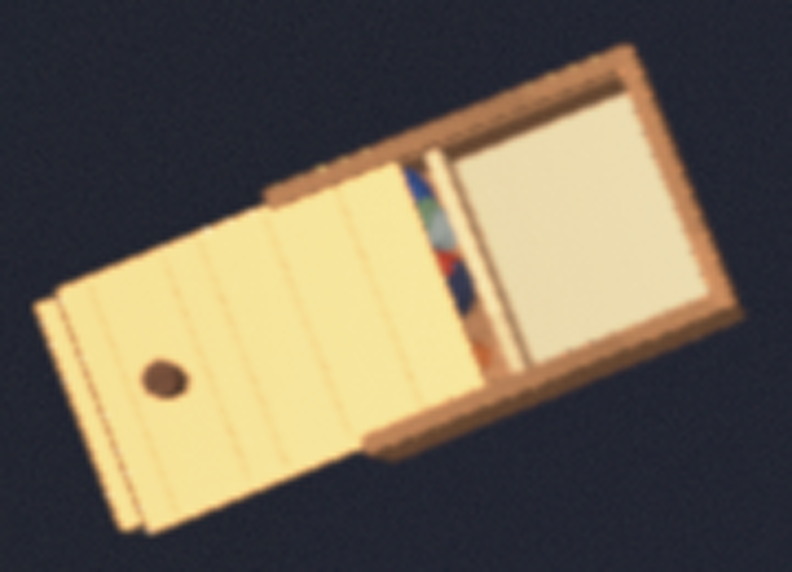

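View pics/c_sc.png

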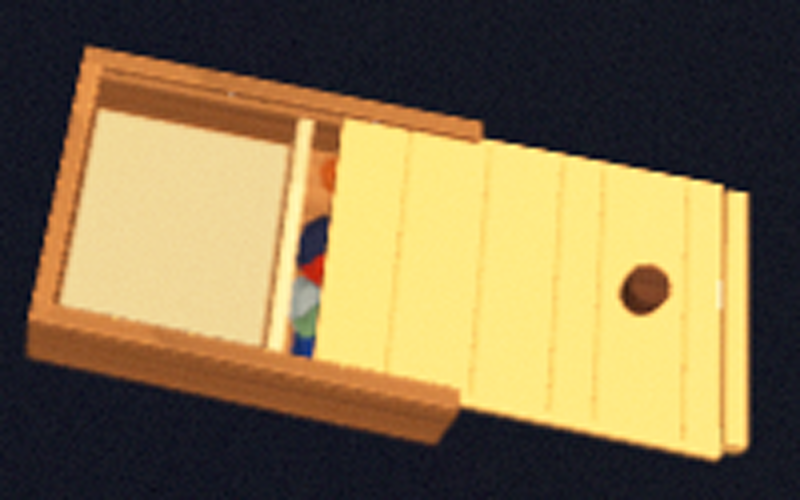

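The crops show the rim corners, the knob (top crop (163,376), scene crop (647,287)) and the end strip clearly. I'll fit the box pose and joint from both views.

```bash
python3 - <<'E'
from h import *
from scipy.optimize import least_squares
ct,cs=get_calibration("top"),get_calibration("scene")
t=lambda x,y:(ct,115+x/4.4,100+y/4.4); s=lambda x,y:(cs,325+x/4,245+y/4)
O=[(65,-90,54,0,t(630,44)),(-65,-90,54,0,t(739,308)),(65,90,54,0,t(265,190)),(-65,90,54,0,t(363,443)),
(0,46,68,1,t(163,376)),
(-65,-90,54,0,s(88,47)),(65,-90,54,0,s(28,320)),(-65,90,54,0,s(482,122)),(65,90,54,0,s(460,393)),(0,46,66,1,s(647,285))]
def P(p,o): 
    x,y,a,j,z=p;c,q=np.cos(a),np.sin(a);Y=o[1]/1e3+j*o[3];X=o[0]/1e3
    return [x+c*X-q*Y,y+q*X+c*Y,z+o[2]/1e3]
def f(p): return np.concatenate([np.array(proj(o[4][0],P(p,o)))-o[4][1:] for o in O])
r=least_squares(f,[.5,.1,.4,.1,0]);p=r.x;print(p,np.round(r.fun.reshape(-1,2),1))
for k in [(0,-35,8,0),(0,-40,8,0),(0,46,60,1),(0,46,60,0)]:print(k,np.round(P(p,k),4))
print("tri knob",tri([O[4][4],O[9][4]]),"tri rim",tri([O[0][4],O[6][4]]),tri([O[1][4],O[5][4]]))
E
```

```text
[ 0.5288396   0.11289337  0.40880478  0.11456258 -0.00461701] [[-0.3  0. ]
 [-1.2 -0.9]
 [-0.2  0.2]
 [ 0.8  2.2]
 [-0.6  0.2]
 [-0.6 -1. ]
 [-0.  -1. ]
 [-0.2 -0.5]
 [-0.6  3.6]
 [-0.3 -0.8]]
(0, -35, 8, 0) [0.5428 0.0808 0.0034]
(0, -40, 8, 0) [0.5447 0.0762 0.0034]
(0, 46, 60, 1) [0.465  0.2602 0.0554]
(0, 46, 60, 0) [0.5106 0.1551 0.0554]
tri knob [0.46544015 0.26088638 0.05984729] tri rim [0.62491434 0.05630932 0.04594851] [0.50341579 0.00369086 0.04186715]
```

```bash
python3 - <<'E'
from h import *
from scipy.optimize import least_squares
ct,cs=get_calibration("top"),get_calibration("scene")
t=lambda x,y:(ct,115+x/4.4,100+y/4.4); s=lambda x,y:(cs,325+x/4,245+y/4)
O=[(65,-90,54,0,t(630,44)),(-65,-90,54,0,t(739,308)),(65,90,54,0,t(265,190)),(-65,90,54,0,t(363,443)),
(0,46,68,1,t(163,376)),
(-65,-90,54,0,s(88,47)),(65,-90,54,0,s(28,320)),(-65,90,54,0,s(482,122)),(65,90,54,0,s(460,393)),(0,46,66,1,s(647,285))]
def P(p,o): 
    x,y,a,j=p[:4];z=0;c,q=np.cos(a),np.sin(a);Y=o[1]/1e3+j*o[3];X=o[0]/1e3
    return [x+c*X-q*Y,y+q*X+c*Y,z+o[2]/1e3]
def f(p): return np.concatenate([np.array(proj(o[4][0],P(p,o)))-o[4][1:] for o in O])
r=least_squares(f,[.5,.1,.4,.1],loss='soft_l1',f_scale=.4);p=r.x;print(p,np.round(f(p).reshape(-1,2),1).tolist())
for k in [(0,-35,8,0),(0,-40,8,0),(0,46,60,1),(0,46,60,0)]:print(k,np.round(P(p,k),4))
T=cv2.imread("pics/top1.png");S=cv2.imread("pics/scene1.png")
a=cv2.resize(T[100:230,115:295],None,fx=2.2,fy=2.2);b=cv2.resize(S[245:370,325:525],None,fx=3.9,fy=3.9)
a=cv2.resize(T[100:230,115:295],None,fx=2.2,fy=2.2)
for im,c,x0,y0,k in((a,ct,115,100,2.2),(b,cs,325,245,3.9)):
    def L(pts,j,col):
        q=np.array([[(proj(c,P(p,(*w,j)))[0]-x0)*k,(proj(c,P(p,(*w,j)))[1]-y0)*k] for w in pts]);cv2.polylines(im,[np.int32(q)],True,col,1)
    L([(65,-90,54),(-65,-90,54),(-65,90,54),(65,90,54)],0,(255,0,0));L([(65,-90,0),(-65,-90,0),(-65,90,0),(65,90,0)],0,(0,0,255))
    L([(56,-81,8),(-56,-81,8),(-56,11,8),(56,11,8)],0,(0,200,0));L([(56,90,54),(-56,90,54),(-56,81,54),(56,81,54)],1,(255,0,255))
    L([(9*np.cos(h),46+9*np.sin(h),68) for h in np.arange(0,6.3,.5)],1,(255,255,0))
W=np.zeros((600,800,3),np.uint8);h,w=b.shape[:2];W[:h,:w]=b[:600,:800]
cv2.imwrite("pics/ov_s.png",W[:h,:w])
E
```

```text
[0.52859162 0.11263791 0.40491727 0.11371248] [[-0.3, -0.3], [-1.3, -0.9], [-0.7, -0.3], [0.2, 2.1], [-0.9, -0.4], [-0.4, -2.4], [-0.2, -2.3], [0.4, -1.6], [-0.3, 2.7], [-0.1, -1.6]]
(0, -35, 8, 0) [0.5424 0.0805 0.008 ]
(0, -40, 8, 0) [0.5443 0.0759 0.008 ]
(0, 46, 60, 1) [0.4657 0.2594 0.06  ]
(0, 46, 60, 0) [0.5105 0.1549 0.06  ]
```

View pics/ov_s.png

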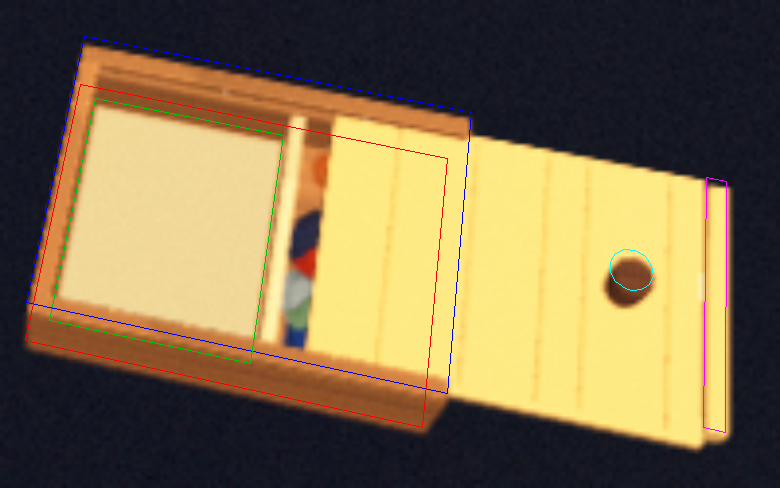

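The overlay shows the fit is good to about 3 mm: the scene camera's calibration is offset by about 1.5 px, and the knob sits at (628,282) against the model's (631,270). I'll move above the blue stone and refine with the wrist camera.

>>> jog_arm --moves '[{"delta_pos": [248,371,0],"yaw": 0.15},{"delta_pos": [248,371,0],"yaw": 0.15},{"delta_pos": [248,371,0],"yaw": 0.15},{"delta_pos": [248,371,0],"yaw": 0.15},{"delta_pos": [248,371,0],"yaw": 0.15},{"delta_pos": [248,371,0],"yaw": 0.15},{"delta_pos": [248,371,0],"yaw": 0.15},{"delta_pos": [248,371,0],"yaw": 0.15},{"delta_pos": [248,371,0],"yaw": 0.15},{"delta_pos": [248,371,0],"yaw": 0.15},{"delta_pos": [248,371,0],"yaw": 0.15},{"delta_pos": [248,371,0],"yaw": 0.15},{"delta_pos": [248,371,0],"yaw": 0.15},{"delta_pos": [248,371,0],"yaw": 0.15},{"delta_pos": [248,371,0],"yaw": 0.15},{"delta_pos": [248,371,0],"yaw": 0.15}]' --gripper -0.2 --force 15

```text
t: 1.43
tcp_pos: [0.448, -0.1955, 0.2018]
tool_rot: [-3.142, 0.0, 0.489]
contact_force: [-0.0, -0.5, -0.9]
grip_width: 0.0557
grip_force: 0.0
```

```bash
cat > ws.py <<'E'
from h import *
import sys,pickle
c=get_calibration("wrist");I=read_camera("wrist");save(sys.argv[1],I)
pickle.dump(c,open(sys.argv[1]+".pkl","wb"))
h=cv2.cvtColor(I,cv2.COLOR_RGB2HSV);s=I.astype(int)
m=((h[...,0]>100)&(h[...,0]<130)&(h[...,1]>150)&(s[...,2]>70)).astype(np.uint8)
m=cv2.morphologyEx(m,cv2.MORPH_OPEN,np.ones((3,3)))
cn=max(cv2.findContours(m,0,1)[0],key=cv2.contourArea);M=cv2.moments(cn);u,v=M["m10"]/M["m00"],M["m01"]/M["m00"]
print(M["m00"],u,v,atz(c,u,v,.023),"cam",ray(c,0,0)[0])
p=np.array([atz(c,*q[0],.023)[:2]*1000 for q in cn.astype(float)],np.float32)
print(cv2.fitEllipse(p));s=state();print(s["t"],s["tcp_pos"],s["tool_rot"])
E
python3 ws.py w1
```

```text
612.0 318.1211873638344 176.47086056644878 [ 0.4475351  -0.19380683  0.023     ] cam [ 0.50885851 -0.16393414  0.38488064]
((447.6941833496094, -193.95748901367188), (30.065418243408203, 37.83049774169922), 127.57271575927734)
1.4833 [ 0.44799556 -0.19553195  0.201859  ] [-3.14155649e+00  2.33962826e-04  4.88825779e-01]
```

View pics/w1.png

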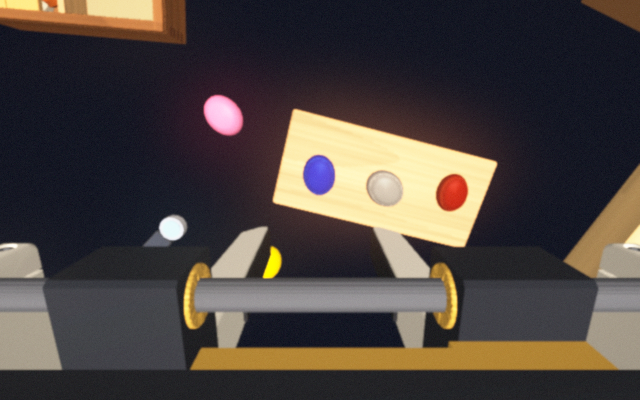

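The wrist view shows blue at (319,175), with its long axis nearly vertical in the image. My colour mask clips the stone's dark rim, so I'll re-segment against the board and triangulate.

```bash
python3 - <<'E'
from h import *
import pickle
O=[]
for n,c,(u,v),r in(("w1",pickle.load(open("w1.pkl","rb")),(319,175),26),("top1",get_calibration("top"),(379,201),15),("scene1",get_calibration("scene"),(282,191),14)):
    I=cv2.imread(f"pics/{n}.png").astype(int)[v-r:v+r,u-r:u+r]
    m=(I[...,0]>I[...,2]+8).astype(np.uint8)
    k,l,st,ce=cv2.connectedComponentsWithStats(m);i=l[r,r];m=(l==i).astype(np.uint8)
    cn=max(cv2.findContours(m,0,1)[0],key=cv2.contourArea)[:,0]+[u-r,v-r]
    U,V=ce[i]+[u-r,v-r];O.append((c,U,V))
    # second moments in world plane
    ys,xs=np.nonzero(m);P=np.array([atz(c,x+u-r,y+v-r,.023)[:2] for x,y in zip(xs,ys)])*1e3
    w,e=np.linalg.eigh(np.cov(P.T));print(n,m.sum(),U,V,P.mean(0),4*np.sqrt(w),np.degrees(np.arctan2(e[1,1],e[0,1])))
print(tri(O),tri(O[:2]))
for O2 in O: pass
E
```

```text
w1 963 318.74143302180687 174.59190031152647 [ 449.74167241 -193.45418597] [35.86905556 46.3807015 ] -149.61644560680526
top1 305 378.7311475409836 200.0327868852459 [ 448.45937284 -193.52217637] [35.63539182 45.92854055] -148.17893111865345
scene1 275 281.78545454545457 191.5090909090909 [ 450.03220076 -193.3503071 ] [36.06768755 50.25277629] -143.47018872837566
[ 0.44908629 -0.19384032  0.02097791] [ 0.44883633 -0.19399942  0.01701188]
```

The stone is at (0.449, -0.1935), mid-height about 0.021, with its long axis at about 31°. I'll descend and grip.

>>> jog_arm --moves '[{"delta_pos": [1,0.5,-40],"yaw": 0.05},{"delta_pos": [1,0.5,-80],"yaw": 0.05},{"delta_pos": [1,0.5,-110],"yaw": 0.05},{"delta_pos": [1,0.5,-135],"yaw": 0.05},{"delta_pos": [1,0.5,-152],"yaw": 0.05},{"delta_pos": [1,0.5,-164],"yaw": 0.05},{"delta_pos": [1,0.5,-172],"yaw": 0.05},{"delta_pos": [1,0.5,-177],"yaw": 0.05},{"delta_pos": [1,0.5,-177],"yaw": 0.05},{"delta_pos": [1,0.5,-177],"yaw": 0.05}]'

```text
t: 2.32
tcp_pos: [0.4502, -0.1945, 0.0258]
tool_rot: [3.14, -0.001, 0.541]
contact_force: [0.5, -0.2, 1.3]
grip_width: 0.0557
grip_force: 0.0
```

>>> jog_arm --moves '[{"delta_pos": [0,0,0]},{"delta_pos": [0,0,0]},{"delta_pos": [0,0,0]},{"delta_pos": [0,0,0]},{"delta_pos": [0,0,0]},{"delta_pos": [0,0,0]}]' --gripper 1 --force 15

```text
schema error: expected keys delta_pos, yaw
```

>>> jog_arm --moves '[{"delta_pos": [0,0,-1],"yaw": 0},{"delta_pos": [0,0,-1],"yaw": 0},{"delta_pos": [0,0,-1],"yaw": 0},{"delta_pos": [0,0,-1],"yaw": 0},{"delta_pos": [0,0,-1],"yaw": 0},{"delta_pos": [0,0,-1],"yaw": 0},{"delta_pos": [0,0,-1],"yaw": 0}]' --gripper 1 --force 15

```text
t: 2.9
tcp_pos: [0.4496, -0.194, 0.024]
tool_rot: [3.141, 0.0, 0.541]
contact_force: [-0.3, 0.4, -0.0]
grip_width: 0.0135
grip_force: 0.0
```

The opening passed below 38 mm with no grip force, so the grasp may have failed. I'll look.

```bash
python3 - <<'E'
from h import *
S=read_camera("scene");T=read_camera("top");s=state();print(s["t"],s["grip_width"],s["grip_force"])
a=cv2.resize(S[140:240,170:340],(765,450),interpolation=cv2.INTER_CUBIC)
save("g1",a);save("topg",T)
E
```

```text
3.0 0.005455306044772761 0.0
```

View pics/g1.png

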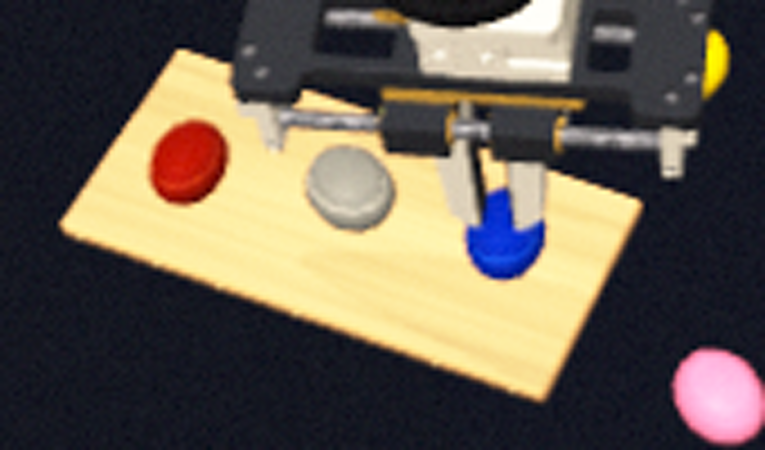

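```bash
python3 - <<'E'
from h import *
c=get_calibration("scene");s=state();print(s["tcp_pos"],s["grip_width"],s["grip_force"],s["joints"])
print(atz(c,276.2,189.3,.013),atz(c,289,190.7,.013));print(atz(c,276.2,189.3,.037),atz(c,289,190.7,.037))
print(proj(c,s["tcp_pos"]),proj(c,np.array(s["tcp_pos"])-[0,0,.011]))
S=read_camera("scene");W=read_camera("wrist");save("wg",W)
a=cv2.resize(S[160:220,240:320],(400,300),interpolation=cv2.INTER_CUBIC)
b=cv2.resize(W[120:345,170:470],(400,300),interpolation=cv2.INTER_CUBIC)
save("g2",np.hstack([a,b]));print(state()["grip_width"])
E
```

```text
[ 0.44954517 -0.19398316  0.02391848] 0.005455306044772761 0.0 [-5.12121489e-01 -1.40032821e-03  1.96579029e+00 -1.89208201e-05
  1.17724198e+00  5.17886269e-01]
[ 0.44777594 -0.2111922   0.013     ] [ 0.43493159 -0.18708981  0.013     ]
[ 0.4591593 -0.1991736  0.037    ] [ 0.44669839 -0.17579073  0.037     ]
(np.float64(281.65781007254424), np.float64(190.9196192629331)) (np.float64(282.09083478412526), np.float64(193.85699123391203))
0.0016163890929521217
```

View pics/g2.png

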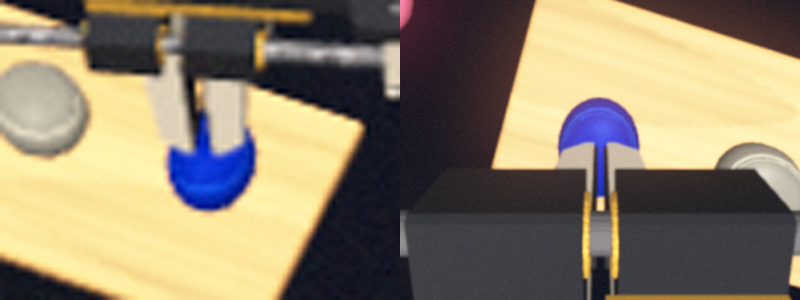

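The stone lies unmoved (scene about (282,192)) and the closed fingers sit over its top, so the real fingertips are higher than TCP minus 11 mm suggests. I'll check the tip depth in the wrist camera.

```bash
python3 - <<'E'
from h import *
import pickle
c=pickle.load(open("w1.pkl","rb"));R=np.array(c["R"]);tcp=np.array([.44799556,-.19553195,.201859]);a=.4888
ty=np.array([np.sin(a),-np.cos(a),0]);tx=np.array([np.cos(a),np.sin(a),0])
print("fx",c["fx"],"fwd",R[2],"tcp in cam",R@tcp+np.array(c["t"]))
for dz in(.011,0,-.011,-.02,-.03):
  print(dz,[np.round(proj(c,tcp-[0,0,dz]+tx*k*.0075+ty*q*.0278)) for q in(-1,1) for k in(1,-1)])
# tips in w1: inner front ~(267,228),(374,228)
I=cv2.imread("pics/w1.png");print(ctrl.finger_overhang,[x for x in dir(ctrl) if x[0]!="_"])
J=cv2.imread("pics/wg.png")
cv2.imwrite("pics/g3.png",np.hstack([cv2.resize(I[210:300,200:440],(480,180)),]))
c=get_calibration("wrist");tcp=np.array(state()["tcp_pos"])
for dz in(.011,0,-.011,-.02): print(dz,proj(c,tcp-[0,0,dz]+tx*.0075))
E
```

```text
fx 317.3903318815896 fwd [-0.21990704 -0.11612082 -0.96858497] tcp in cam [-0.00051138  0.02090531  0.19432537]
0.011 [array([276., 214.]), array([277., 236.]), array([363., 214.]), array([362., 236.])]
0 [array([273., 220.]), array([274., 243.]), array([365., 220.]), array([364., 243.])]
-0.011 [array([271., 226.]), array([272., 250.]), array([368., 226.]), array([367., 250.])]
-0.02 [array([268., 231.]), array([269., 257.]), array([370., 231.]), array([369., 257.])]
-0.03 [array([265., 238.]), array([266., 265.]), array([373., 238.]), array([372., 265.])]
0.011 ['Unreachable', 'finger_overhang', 'job_done']
0.011 (np.float64(319.7722658985453), np.float64(214.23827070007874))
0 (np.float64(319.75286995410414), np.float64(219.6867259845081))
-0.011 (np.float64(319.73120140316803), np.float64(225.7735721915148))
-0.02 (np.float64(319.7114890863477), np.float64(231.31089867095045))
```

The fingertips really sit about 12–20 mm above the TCP, so they are not 11 mm ahead of it as stated. I'll open, then feel my way down in small steps, watching the force.

>>> jog_arm --moves '[{"delta_pos": [0,0,0],"yaw": 0},{"delta_pos": [0,0,0],"yaw": 0},{"delta_pos": [0,0,0],"yaw": 0},{"delta_pos": [0,0,0],"yaw": 0},{"delta_pos": [0,0,0],"yaw": 0},{"delta_pos": [0,0,0],"yaw": 0},{"delta_pos": [0,0,0],"yaw": 0},{"delta_pos": [0,0,0],"yaw": 0},{"delta_pos": [0,0,-5],"yaw": 0},{"delta_pos": [0,0,-10],"yaw": 0},{"delta_pos": [0,0,-14],"yaw": 0},{"delta_pos": [0,0,-14],"yaw": 0},{"delta_pos": [0,0,-14],"yaw": 0}]' --gripper -0.2

```text
t: 4.18
tcp_pos: [0.449, -0.1937, 0.0093]
tool_rot: [-3.14, 0.001, 0.541]
contact_force: [0.7, -0.1, 1.2]
grip_width: 0.056
grip_force: 0.0
```

```bash
python3 - <<'E'
from h import *
S=read_camera("scene");W=read_camera("wrist")
a=cv2.resize(S[160:220,240:320],(400,300),interpolation=cv2.INTER_CUBIC)
b=cv2.resize(W[120:345,170:470],(400,300),interpolation=cv2.INTER_CUBIC)
save("g4",np.hstack([a,b]));print(state()["tcp_pos"],state()["grip_width"],state()["contact_force"])
E
```

```text
[ 0.44954032 -0.19396898  0.00989928] 0.05601576184671283 [-0.19145736  0.04744684 -0.26102378]
```

View pics/g4.png

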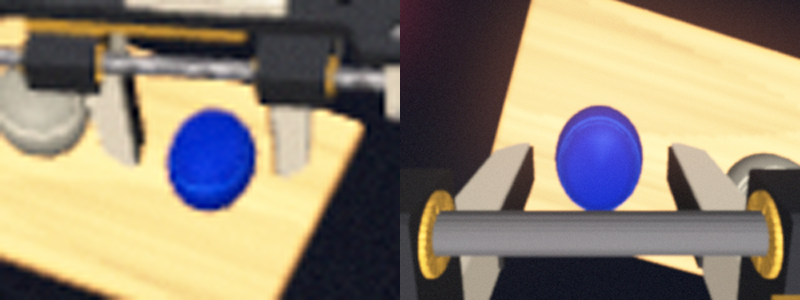

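The wrist crop shows the fingers straddling the stone (crop x 530 and 670, stone at 598), well centred and clear of the grey stone. I'll keep going down.

>>> jog_arm --moves '[{"delta_pos": [0,0,-3],"yaw": 0},{"delta_pos": [0,0,-6],"yaw": 0},{"delta_pos": [0,0,-8],"yaw": 0},{"delta_pos": [0,0,-8],"yaw": 0},{"delta_pos": [0,0,-8],"yaw": 0}]'

```text
t: 4.7
tcp_pos: [0.4494, -0.1939, 0.0017]
tool_rot: [-3.141, 0.0, 0.541]
contact_force: [0.4, -0.1, -0.4]
grip_width: 0.0563
grip_force: 0.0
```

>>> jog_arm --moves '[{"delta_pos": [0,0,-2],"yaw": 0},{"delta_pos": [0,0,-4],"yaw": 0},{"delta_pos": [0,0,-4],"yaw": 0},{"delta_pos": [0,0,-4],"yaw": 0}]'

```text
t: 5.03
tcp_pos: [0.4494, -0.1939, -0.0022]
tool_rot: [-3.141, 0.0, 0.541]
contact_force: [-0.2, -0.2, 0.5]
grip_width: 0.0561
grip_force: 0.0
```

>>> jog_arm --moves '[{"delta_pos": [0,0,-1.5],"yaw": 0},{"delta_pos": [0,0,-3],"yaw": 0},{"delta_pos": [0,0,-3],"yaw": 0}]'

```text
t: 5.28
tcp_pos: [0.4494, -0.1939, -0.0054]
tool_rot: [-3.141, 0.0, 0.541]
contact_force: [-0.8, -0.1, -0.4]
grip_width: 0.0556
grip_force: 0.0
```

```bash
python3 - <<'E'
from h import *
S=read_camera("scene");W=read_camera("wrist")
a=cv2.resize(S[160:220,240:320],(400,300),interpolation=cv2.INTER_CUBIC)
b=cv2.resize(W[120:345,170:470],(400,300),interpolation=cv2.INTER_CUBIC)
save("g5",np.hstack([a,b]));print(state()["tcp_pos"],state()["contact_force"])
c=get_calibration("scene");t=np.array(state()["tcp_pos"]);a=.541
tx=np.array([np.cos(a),np.sin(a),0]);ty=np.array([np.sin(a),-np.cos(a),0])
for z in(.010,.015,.02,.025):
  print(z,[np.round((np.array(proj(c,[*(t+tx*k*.0075+ty*q*.028)[:2],z]))-[240,160])*5).tolist() for q in(-1,1) for k in(1,)])
E
```

```text
[ 0.44948835 -0.19394907 -0.00515572] [-0.33179384 -0.09386765  0.63647389]
0.01 [[276.0, 192.0], [142.0, 184.0]]
0.015 [[275.0, 186.0], [141.0, 177.0]]
0.02 [[274.0, 179.0], [140.0, 170.0]]
0.025 [[273.0, 173.0], [138.0, 164.0]]
```

View pics/g5.png

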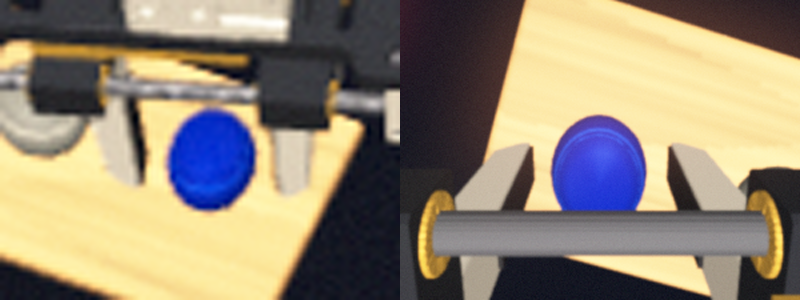

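The fingertips are now about 2–3 mm above the board on both sides of the stone (scene crop (137,185) and (290,193)), so the tips lie about 17 mm above the reported TCP. Gripping now.

>>> jog_arm --moves '[{"delta_pos": [0,0,0],"yaw": 0},{"delta_pos": [0,0,0],"yaw": 0},{"delta_pos": [0,0,0],"yaw": 0},{"delta_pos": [0,0,0],"yaw": 0},{"delta_pos": [0,0,0],"yaw": 0},{"delta_pos": [0,0,0],"yaw": 0}]' --gripper 1 --force 15

```text
t: 5.88
tcp_pos: [0.4496, -0.194, -0.005]
tool_rot: [3.142, -0.0, 0.541]
contact_force: [-0.9, -0.1, 0.6]
grip_width: 0.0365
grip_force: 15.0
```

>>> jog_arm --moves '[{"delta_pos": [0,0,5],"yaw": 0},{"delta_pos": [0,0,15],"yaw": 0},{"delta_pos": [0,0,30],"yaw": 0},{"delta_pos": [0,0,55],"yaw": 0},{"delta_pos": [0,0,80],"yaw": 0},{"delta_pos": [0,0,105],"yaw": 0},{"delta_pos": [0,0,125],"yaw": 0},{"delta_pos": [0,0,130],"yaw": 0},{"delta_pos": [0,0,130],"yaw": 0},{"delta_pos": [0,0,130],"yaw": 0}]'

```text
t: 6.72
tcp_pos: [0.4494, -0.1939, 0.1245]
tool_rot: [-3.142, 0.0, 0.541]
contact_force: [-0.0, -0.6, -1.3]
grip_width: 0.0365
grip_force: 15.0
```

```bash
cat > blue.py <<'E'
from h import *
import sys
def blue(n,I,roi):
    x0,y0,x1,y1=roi;J=I[y0:y1,x0:x1].astype(int)
    m=((J[...,2]>J[...,0]+50)&(J[...,2]>90)).astype(np.uint8)
    k,l,st,ce=cv2.connectedComponentsWithStats(m)
    o=[(int(st[i,4]),(ce[i]+[x0,y0]).round(1).tolist()) for i in range(1,k) if st[i,4]>40];return o
if __name__=="__main__":
    for n,roi in(("top",(60,90,420,260)),("scene",(180,120,560,370)),("wrist",(0,0,640,400))):
        I=read_camera(n);save(n+"_"+sys.argv[1],I);print(n,blue(n,I,roi))
    s=state();print(s["t"],s["tcp_pos"],s["tool_rot"],s["grip_width"],s["grip_force"],s["contact_force"])
    c=get_calibration("wrist");t=np.array(s["tcp_pos"]);print([proj(c,t+[0,0,z]) for z in(.02,.03,.04)])
E
python3 blue.py lift
```

```text
top [(42, [65.4, 257.3])]
scene [(363, [275.6, 152.1]), (144, [205.5, 337.5]), (101, [233.0, 337.1]), (62, [233.8, 359.0]), (45, [201.4, 360.5]), (150, [256.5, 361.5])]
wrist [(4220, [320.1, 245.6])]
6.8667 [ 0.4484097  -0.19337852  0.12304254] [-3.13886189e+00  1.58933760e-03  5.40769700e-01] 0.03678298025963036 14.999914839863777 [ 0.01095788 -0.18217952 -1.67886556]
[(np.float64(318.94931976497537), np.float64(244.1808716975418)), (np.float64(318.82970413510105), np.float64(251.72933163235115)), (np.float64(318.6952084204627), np.float64(260.2168136981905))]
```

The stone is held, its image at wrist (320,246). Carrying it over the compartment.

>>> jog_arm --moves '[{"delta_pos": [94,273,0],"yaw": 1.43},{"delta_pos": [94,273,0],"yaw": 1.43},{"delta_pos": [94,273,0],"yaw": 1.43},{"delta_pos": [94,273,0],"yaw": 1.43},{"delta_pos": [94,273,0],"yaw": 1.43},{"delta_pos": [94,273,0],"yaw": 1.43},{"delta_pos": [94,273,0],"yaw": 1.43},{"delta_pos": [94,273,0],"yaw": 1.43},{"delta_pos": [94,273,0],"yaw": 1.43},{"delta_pos": [94,273,0],"yaw": 1.43},{"delta_pos": [94,273,0],"yaw": 1.43},{"delta_pos": [94,273,0],"yaw": 1.43},{"delta_pos": [94,273,0],"yaw": 1.43},{"delta_pos": [94,273,0],"yaw": 1.43},{"delta_pos": [94,273,0],"yaw": 1.43},{"delta_pos": [94,273,0],"yaw": 1.43},{"delta_pos": [94,273,0],"yaw": 1.43}]'

```text
t: 8.28
tcp_pos: [0.5435, 0.0789, 0.1247]
tool_rot: [-3.141, -0.0, 1.97]
contact_force: [0.7, -0.6, -0.5]
grip_width: 0.0365
grip_force: 15.0
```

```bash
python3 blue.py over
```

```text
top [(42, [65.4, 257.3])]
scene [(142, [205.5, 337.5]), (96, [233.0, 337.1]), (62, [233.9, 359.1]), (150, [256.4, 361.6])]
wrist [(661, [610.1, 219.4]), (4222, [320.1, 245.4]), (364, [577.1, 267.3]), (186, [568.5, 358.6])]
8.4333 [0.54359195 0.07899223 0.12496868] [3.14152376e+00 1.25439241e-05 1.97029357e+00] 0.036586976475240784 15.00002084299922 [-0.60738917 -1.18357692 -1.22112094]
[(np.float64(320.01010898711706), np.float64(242.99225612214732)), (np.float64(320.0095690752384), np.float64(250.4475056782008)), (np.float64(320.0089618673107), np.float64(258.83199731880137))]
```

>>> jog_arm --moves '[{"delta_pos": [0,0,-30],"yaw": 0},{"delta_pos": [0,0,-60],"yaw": 0},{"delta_pos": [0,0,-85],"yaw": 0},{"delta_pos": [0,0,-105],"yaw": 0},{"delta_pos": [0,0,-115],"yaw": 0},{"delta_pos": [0,0,-120],"yaw": 0},{"delta_pos": [0,0,-120],"yaw": 0},{"delta_pos": [0,0,-120],"yaw": 0}]'

```text
t: 9.1
tcp_pos: [0.5444, 0.0791, 0.006]
tool_rot: [3.14, 0.0, 1.971]
contact_force: [0.2, -1.1, -1.0]
grip_width: 0.0367
grip_force: 15.0
```

>>> jog_arm --moves '[{"delta_pos": [0,0,-3],"yaw": 0},{"delta_pos": [0,0,-6],"yaw": 0},{"delta_pos": [0,0,-8],"yaw": 0},{"delta_pos": [0,0,-9],"yaw": 0},{"delta_pos": [0,0,-9],"yaw": 0}]'

```text
t: 9.52
tcp_pos: [0.5435, 0.079, -0.0042]
tool_rot: [-3.141, -0.0, 1.971]
contact_force: [-0.3, 0.0, -0.8]
grip_width: 0.0368
grip_force: 15.0
```

Now the last few millimetres, until the floor is felt.

>>> jog_arm --moves '[{"delta_pos": [0,0,-1],"yaw": 0},{"delta_pos": [0,0,-2],"yaw": 0},{"delta_pos": [0,0,-2],"yaw": 0},{"delta_pos": [0,0,-2],"yaw": 0}]'

```text
t: 9.85
tcp_pos: [0.5435, 0.079, -0.0061]
tool_rot: [-3.141, -0.0, 1.971]
contact_force: [-0.2, 0.1, -0.7]
grip_width: 0.0362
grip_force: 15.0
```

>>> jog_arm --moves '[{"delta_pos": [0,0,-0.5],"yaw": 0},{"delta_pos": [0,0,-1],"yaw": 0},{"delta_pos": [0,0,-1],"yaw": 0}]'

```text
t: 10.1
tcp_pos: [0.5437, 0.079, -0.007]
tool_rot: [3.141, 0.0, 1.971]
contact_force: [-0.3, -0.2, -0.7]
grip_width: 0.0362
grip_force: 15.0
```

>>> jog_arm --moves '[{"delta_pos": [0,0,-0.5],"yaw": 0},{"delta_pos": [0,0,-0.7],"yaw": 0},{"delta_pos": [0,0,-0.7],"yaw": 0}]'

```text
t: 10.35
tcp_pos: [0.5437, 0.079, -0.0071]
tool_rot: [3.141, 0.0, 1.971]
contact_force: [-3.7, 0.3, 5.9]
grip_width: 0.0363
grip_force: 15.0
```

The floor contact is felt (about 6 N). I'll release by a small opening and rise.

>>> jog_arm --moves '[{"delta_pos": [0,0,0.5],"yaw": 0},{"delta_pos": [0,0,0.5],"yaw": 0},{"delta_pos": [0,0,0.5],"yaw": 0},{"delta_pos": [0,0,0.5],"yaw": 0},{"delta_pos": [0,0,0.5],"yaw": 0},{"delta_pos": [0,0,10],"yaw": 0},{"delta_pos": [0,0,30],"yaw": 0},{"delta_pos": [0,0,60],"yaw": 0},{"delta_pos": [0,0,100],"yaw": 0},{"delta_pos": [0,0,130],"yaw": 0},{"delta_pos": [0,0,150],"yaw": 0},{"delta_pos": [0,0,150],"yaw": 0}]' --gripper -0.05 --force 6

```text
t: 11.35
tcp_pos: [0.5472, 0.0792, 0.1493]
tool_rot: [3.132, 0.003, 1.971]
contact_force: [1.3, -0.1, 0.9]
grip_width: 0.0488
grip_force: 0.0
```

```bash
python3 blue.py rel
```

```text
top [(42, [65.4, 257.3])]
scene [(207, [367.5, 304.7]), (139, [205.4, 337.5]), (97, [233.0, 337.2]), (62, [233.8, 358.9]), (42, [201.5, 360.7]), (148, [256.4, 361.5])]
wrist [(1281, [318.9, 186.8]), (577, [588.4, 212.3]), (141, [590.4, 240.5]), (288, [559.0, 256.4]), (182, [586.3, 266.7])]
11.5 [0.54338111 0.07900037 0.14215106] [3.14157909e+00 8.49423427e-06 1.97080512e+00] 0.04850630682458506 0.0 [-0.26465291  0.40137357 -0.21545299]
[(np.float64(320.02483945478775), np.float64(243.03342442603503)), (np.float64(320.02343891787484), np.float64(250.49091993677212)), (np.float64(320.02186380751544), np.float64(258.8779737346236))]
```

The stone lies in the compartment. Next I'll look at the knob from two wrist positions.

>>> jog_arm --moves '[{"delta_pos": [-62,144,20],"yaw": 0},{"delta_pos": [-62,144,20],"yaw": 0},{"delta_pos": [-62,144,20],"yaw": 0},{"delta_pos": [-62,144,20],"yaw": 0},{"delta_pos": [-62,144,20],"yaw": 0},{"delta_pos": [-62,144,20],"yaw": 0},{"delta_pos": [-62,144,20],"yaw": 0},{"delta_pos": [-62,144,20],"yaw": 0}]'

```text
t: 12.17
tcp_pos: [0.4814, 0.2217, 0.161]
tool_rot: [-3.139, 0.0, 1.97]
contact_force: [0.0, -0.3, -0.5]
grip_width: 0.0487
grip_force: 0.0
```

```bash
cat > knob.py <<'E'
from h import *
import sys,pickle
c=get_calibration("wrist");I=read_camera("wrist");n=sys.argv[1];save(n,I);s=state()
g=proj(c,[float(sys.argv[2]),float(sys.argv[3]),.06]);print("guess px",g)
J=I.astype(int);lid=(J[...,0]>150)&(J[...,1]>120)&(J[...,2]<190)&(J[...,0]-J[...,2]>40)
dark=((J[...,0]<140)).astype(np.uint8)
k,l,st,ce=cv2.connectedComponentsWithStats(dark)
for i in range(1,k):
    if 60<st[i,4]<4000 and np.hypot(*(ce[i]-g))<60: print(st[i],ce[i],atz(c,*ce[i],.062))
pickle.dump(c,open(n+".pkl","wb"));print(s["t"],s["tcp_pos"],s["tool_rot"][2],s["contact_force"])
E
python3 knob.py k1 .4655 .2600
```

```text
guess px (np.float64(320.4427800299662), np.float64(146.53322175365207))
12.2167 [0.48160234 0.22159641 0.16121844] 1.9691759175371786 [ 0.03544526 -0.42092798  0.2158887 ]
```

>>> jog_arm --moves '[{"delta_pos": [-16,37,0],"yaw": 0.005},{"delta_pos": [-16,37,0],"yaw": 0.005},{"delta_pos": [-16,37,0],"yaw": 0.005},{"delta_pos": [-16,37,0],"yaw": 0.005}]'

```text
t: 12.55
tcp_pos: [0.4659, 0.2591, 0.1619]
tool_rot: [-3.141, 0.0, 1.975]
contact_force: [-0.9, -0.3, -0.5]
grip_width: 0.0487
grip_force: 0.0
```

```bash
python3 knob.py k2 .4655 .2600
```

```text
guess px (np.float64(320.0966162612281), np.float64(190.68095923773848))
12.6 [0.46600724 0.25891366 0.16199578] 1.9747541270210371 [ 0.40403379 -0.51428964  0.47684054]
```

```bash
python3 - <<'E'
import cv2,numpy as np
for n,r0 in(("k1",110),("k2",150)):
    I=cv2.imread(f"pics/{n}.png")
    print(n);J=cv2.resize(I[r0:r0+90,265:375],(22,18),interpolation=cv2.INTER_AREA)
    print("\n".join(" ".join("%3d"%v for v in row) for row in J[...,2]))
E
```

```text
k1
254 254 254 254 254 254 254 254 254 254 254 254 254 254 254 254 254 254 254 254 254 254
254 254 254 254 254 254 254 254 254 254 254 254 254 254 254 255 254 254 254 255 255 255
253 253 253 253 253 254 254 254 254 254 254 254 254 254 254 254 254 254 254 254 254 254
254 254 254 254 254 254 254 254 254 254 254 254 254 255 254 255 255 255 255 255 255 255
254 254 254 254 254 254 254 254 254 254 254 254 254 255 255 255 255 255 255 255 255 255
254 254 254 254 254 254 254 254 254 254 235 207 233 255 255 255 255 255 255 255 255 255
254 254 254 254 254 254 254 254 254 244 172 167 175 240 255 255 255 255 255 255 255 255
254 254 254 254 254 254 254 254 254 227 171 168 174 223 255 255 255 255 255 255 255 255
254 254 254 254 254 254 254 254 254 244 178 168 180 242 255 255 255 255 255 255 255 255
254 254 254 254 254 254 254 254 254 254 241 218 240 255 255 255 255 255 255 255 255 255
253 254 253 253 254 254 254 254 254 254 254 254 254 254 254 254 254 254 254 254 254 254
254 254 254 254 254 254 254 254 254 254 254 255 255 255 255 255 255 255 255 255 255 255
254 254 254 254 254 254 254 254 254 254 2
[... 1373 characters left out ...]
 253 254 254 254 254 254 254 254 254 245 230 248 254 255 255 255 255 255 255 255 255
254 254 254 254 254 254 254 254 254 254 255 255 255 255 255 255 255 255 255 255 255 255
254 254 254 254 254 254 254 254 254 254 254 255 255 255 255 255 255 255 255 255 255 255
254 254 254 254 254 254 254 254 254 254 254 255 255 255 255 255 255 255 255 255 255 255
253 253 253 254 254 253 253 253 254 254 254 254 254 254 254 254 254 254 254 254 254 254
226 234 253 254 254 254 254 254 254 254 254 254 254 255 255 255 255 255 255 255 237 226
189 148 231 254 254 254 254 254 254 254 254 254 254 254 254 255 255 255 255 251 130 185
183 106 220 254 254 254 254 254 254 254 254 254 254 254 254 254 254 255 255 247  90 167
```

The knob stands out clearly, just brighter than my threshold allowed. Measuring it again.

```bash
python3 - <<'E'
from h import *
import pickle
O=[]
for n,r0 in(("k1",125),("k2",165)):
    I=cv2.imread(f"pics/{n}.png");c=pickle.load(open(n+".pkl","rb"));m=(I[r0:r0+50,295:350,2]<212).astype(np.uint8)
    M=cv2.moments(m,True);u,v=M["m10"]/M["m00"]+295,M["m01"]/M["m00"]+r0;O.append((c,u,v));print(M["m00"],u,v,atz(c,u,v,.064))
print(tri(O)); X=tri(O); print([proj(o[0],X) for o in O])
E
```

```text
293.0 322.1160409556314 146.77815699658703 [0.4667919 0.2607154 0.064    ]
296.0 321.5743243243243 190.92905405405406 [0.4664599  0.26117874 0.064     ]
[0.46689434 0.26035875 0.06007547]
[(np.float64(322.047572006934), np.float64(146.7787726261828)), (np.float64(321.6402352659194), np.float64(190.92886931035986))]
```

The knob is at (0.4666, 0.2608, 0.060). Descending to straddle it, then gripping gently.

>>> jog_arm --moves '[{"delta_pos": [0.5,2,-30],"yaw": 0},{"delta_pos": [0.5,2,-60],"yaw": 0},{"delta_pos": [0.5,2,-85],"yaw": 0},{"delta_pos": [0.5,2,-103],"yaw": 0},{"delta_pos": [0.5,2,-115],"yaw": 0},{"delta_pos": [0.5,2,-121],"yaw": 0},{"delta_pos": [0.5,2,-124],"yaw": 0},{"delta_pos": [0.5,2,-124],"yaw": 0},{"delta_pos": [0.5,2,-124],"yaw": 0}]'

```text
t: 13.35
tcp_pos: [0.4671, 0.2622, 0.0395]
tool_rot: [3.14, -0.0, 1.976]
contact_force: [0.2, 0.6, -0.3]
grip_width: 0.0488
grip_force: 0.0
```

>>> jog_arm --moves '[{"delta_pos": [0,0,0],"yaw": 0},{"delta_pos": [0,0,0],"yaw": 0},{"delta_pos": [0,0,0],"yaw": 0},{"delta_pos": [0,0,0],"yaw": 0},{"delta_pos": [0,0,0],"yaw": 0},{"delta_pos": [0,0,0],"yaw": 0}]' --gripper 1 --force 8

```text
t: 13.85
tcp_pos: [0.4662, 0.2621, 0.0384]
tool_rot: [3.141, -0.0, 1.976]
contact_force: [0.2, 0.5, 0.1]
grip_width: 0.0175
grip_force: 8.0
```

The knob is gripped. Sliding the lid along the box's -y direction (0.394, -0.919).

>>> jog_arm --moves '[{"delta_pos": [2,-4.6,0],"yaw": 0},{"delta_pos": [4.7,-11,0],"yaw": 0},{"delta_pos": [7.9,-18.4,0],"yaw": 0},{"delta_pos": [11,-25.7,0],"yaw": 0},{"delta_pos": [14.2,-33.1,0],"yaw": 0},{"delta_pos": [17.3,-40.4,0],"yaw": 0},{"delta_pos": [20.5,-47.8,0],"yaw": 0},{"delta_pos": [23.6,-55.1,0],"yaw": 0},{"delta_pos": [26.8,-62.5,0],"yaw": 0},{"delta_pos": [29.9,-69.8,0],"yaw": 0},{"delta_pos": [33.1,-77.2,0],"yaw": 0},{"delta_pos": [36.2,-84.5,0],"yaw": 0},{"delta_pos": [39,-91,0],"yaw": 0},{"delta_pos": [41,-95.6,0],"yaw": 0},{"delta_pos": [41,-95.6,0],"yaw": 0},{"delta_pos": [41,-95.6,0],"yaw": 0}]'

```text
t: 15.18
tcp_pos: [0.5078, 0.1656, 0.0384]
tool_rot: [3.141, 0.001, 1.975]
contact_force: [5.3, 1.8, 0.8]
grip_width: 0.0176
grip_force: 8.0
```

The sliding itself is easy, but there is about 5.6 N sideways, so I'll ease over along box +x while continuing.

>>> jog_arm --moves '[{"delta_pos": [1.5,0.6,0],"yaw": 0},{"delta_pos": [1.5,0.6,0],"yaw": 0},{"delta_pos": [1.5,0.6,0],"yaw": 0}]'

```text
t: 15.43
tcp_pos: [0.5077, 0.1661, 0.0383]
tool_rot: [-3.139, 0.001, 1.976]
contact_force: [-2.2, -2.0, 7.8]
grip_width: 0.0176
grip_force: 8.0
```

```bash
python3 - <<'E'
from h import *
s=state();print(s["t"],s["tcp_pos"],s["contact_force"],s["torque"],s["grip_width"])
E
```

```text
15.4333 [0.50771948 0.16613619 0.03829042] [-2.23801443 -2.00691422  7.79716667] [-0.38808769  0.32493322 -0.00201015] 0.017572802908131166
```

I'll let go to relieve the strain and re-measure where the knob and box are.

>>> jog_arm --moves '[{"delta_pos": [0,0,0],"yaw": 0},{"delta_pos": [0,0,0],"yaw": 0},{"delta_pos": [0,0,0],"yaw": 0},{"delta_pos": [0,0,0],"yaw": 0},{"delta_pos": [0,0,30],"yaw": 0},{"delta_pos": [0,0,65],"yaw": 0},{"delta_pos": [0,0,100],"yaw": 0},{"delta_pos": [0,0,125],"yaw": 0},{"delta_pos": [0,0,125],"yaw": 0},{"delta_pos": [0,0,125],"yaw": 0},{"delta_pos": [0,0,125],"yaw": 0}]' --gripper -0.05

```text
t: 16.35
tcp_pos: [0.5081, 0.1669, 0.1624]
tool_rot: [-3.14, -0.0, 1.976]
contact_force: [-0.1, 0.1, -1.0]
grip_width: 0.0487
grip_force: 0.0
```

```bash
cat > k3.py <<'E'
from h import *
import pickle,sys
n=sys.argv[1];c=get_calibration("wrist");I=read_camera("wrist");save(n,I);s=state();print(s["t"],s["tcp_pos"],s["tool_rot"],s["contact_force"])
h=cv2.cvtColor(I,cv2.COLOR_RGB2HSV)
x0,y0=285,150;m=(I[y0:y0+75,x0:x0+70,0]<212).astype(np.uint8)
k,l,st,ce=cv2.connectedComponentsWithStats(m)
for i in range(1,k):
    if st[i,4]>60:print(st[i].tolist(),ce[i]+[x0,y0],atz(c,*(ce[i]+[x0,y0]),.064))
# coarse hue/value map for orientation: lid mask vs rim
v=cv2.resize(I[:,:,1],(32,20),interpolation=cv2.INTER_AREA);print("\n".join(" ".join("%3d"%a for a in r) for r in v[:12]))
E
python3 k3.py k3
```

```text
16.4 [0.50752276 0.16679568 0.16154292] [-3.13894805e+00 -4.59985958e-04  1.97585499e+00] [-0.31355826  0.08451976  0.10226449]
[26, 35, 18, 20, 295] [319.43050847 194.39322034] [0.50807185 0.16518246 0.064     ]
 19  19  20  20  20  20  20  20  20  20  20  20  20  20  21  21  21  20  19  19  19  19  19  19  19  19  19  19  19  19  18  18
 20  20  20  20  20  20  20  20  20  21  21  21  21  20  20  21  20  19  20  20  19  20  20  19  20  19  19  19  19  19  19  18
 20  20  20  20  20  20  21  21  21  21  21  21  21  21  21  21  20  20  20  20  20  20  19  19  19  19  19  19  19  19  18  19
 20  20  20  20  20  21  21  21  21  21  21  21  21  22  22  22  21  21  21  20  20  20  20  20  19  20  20  19  19  19  19  19
 20  20  21  21  21  21  21  21  21  21  22  22  23  24  25  25  24  24  24  22  21  20  20  20  20  20  20  20  19  19  20  19
 20  20  20  20  21  21  21  21  21  22  22  23  26  28  30  31  31  31  29  26  24  22  21  20  20  20  19  20  20  20  20  41
 20  21  21  21  21  21  21  21  21  22  23  26  30  35  39  41  41  40  37  33  27  24  21  20  20  20  20  20  20  20  54 120
 20  21  21  21  21  21  21  21  21  22  25  30  51 175 179 181 184 185 186  55  32  25  22  20  20  20  20  20  20  22 103 114
 21  21  21  21  21  21  21  21  22  23  26  33  86 230 235 237 239 240 238  87  35  27  23  21  20  20  20  20  20  26 107 108
 21  22  21  21  21  21  21  21  22  24  27  34  82 227 237 191 194 241 234  83  36  27  23  21  20  20  20  20  20  20  65 100
 23  23  22  22  21  21  22  22  22  24  28  35  77 220 234 223 226 239 227  77  33  26  22  21  20  20  20  20  20  20  20  31
 24  24  24  23  22  22  22  22  23  25  29  35  98 180 234 235 237 238 184 100  30  24  22  21  20  20  20  19  20  19  19  19
```

```bash
python3 - <<'E'
import cv2
I=cv2.imread("pics/k3.png")
for r in range(132,170,1): print(r," ".join("%3d"%I[r,x,2] for x in range(242,400,6)))
E
```

```text
132  43  45  48  56  54  59  62  65  65  72  70  72  73  74  78  78  73  72  72  69  67  66  58  61  53  52  49
133  43  45  50  52  57  58  64  68  70  71  73  73  78  75  76  77  73  72  72  71  66  68  67  60  58  51  50
134  43  50  51  53  60  62  64  69  71  70  72  72  77  77  77  75  79  76  73  73  70  67  65  61  56  54  46
135  46  49  49  53  57  61  63  70  69  73  74  74  75  75  77  79  77  80  76  74  72  69  68  65  56  54  46
136  45  50  51  53  55  65  66  66  69  74  72  78  79  79  77  79  80  76  76  76  73  71  65  66  58  58  48
137  46  47  54  58  61  63  64  73  75  77  78  81  82  79  77  81  83  80  76  76  73  70  69  63  59  54  52
138  45  47  51  53  62  66  69  73  72  74  78  78  80  79  81  81  82  83  77  78  74  70  68  63  60  57  52
139  43  50  53  61  62  68  70  74  75  78  79  79  80  80  84  82  80  80  81  76  78  71  70  64  59  56  56
140  45  49  59  57  63  65  69  75  75  79  76  81  82  82  85  84  81  78  82  81  74  72  69  65  60  58  50
141  46  55  57  59  65  69  70  73  79  76  79  80  84  84  87  86  83  84  81  79  77  72 
[... 2455 characters left out ...]
 255 255 255 206 211  76  68
164  60  95 208 248 254 254 254 254 254 254 254 255 255 255 255 255 255 255 255 255 255 255 255 207 212  74  63
165  59  92 206 247 254 254 254 254 254 254 255 255 255 255 255 255 255 255 255 255 255 255 255 211 212  74  67
166  58  84 208 246 254 254 254 254 254 254 255 255 255 255 255 255 255 255 255 255 255 255 255 209 210  76  69
167  62  80 207 245 254 254 254 254 254 254 255 255 255 255 255 255 255 255 255 255 255 255 255 203 211  76  68
168  63  81 207 246 254 254 254 254 254 254 255 255 255 255 255 255 255 255 255 255 255 255 255 198 211  75  66
169  62  76 209 244 254 254 254 254 254 254 254 254 254 254 255 255 255 254 255 255 255 255 255 197 211  74  68
```

```bash
python3 - <<'E'
from h import *
c=get_calibration("wrist")
a=atz(c,318,145,.054);L=atz(c,254,155,.054);Rr=atz(c,386,155.2,.054);b=(L+Rr)/2
d=L-Rr;print("lid",a,"walls",L,Rr,"xdir deg",np.degrees(np.arctan2(d[1],d[0])),"dist",a-b,np.linalg.norm(a-b))
e1,e2=atz(c,266,145.1,.054),atz(c,374,144.6,.054);d=e1-e2;print(np.degrees(np.arctan2(d[1],d[0])))
E
```

```text
lid [0.48896645 0.2048656  0.054     ] walls [0.43867289 0.17352627 0.054     ] [0.54972543 0.22078248 0.054     ] xdir deg -156.94878277356867 dist [-0.00523271  0.00771123  0.        ] 0.009319029181550434
-156.60442243476962
```

The lid is about 9 mm short of shut, and the box yaw is unchanged (23°). Regripping centred to finish.

>>> jog_arm --moves '[{"delta_pos": [0.3,-1.3,-35],"yaw": 0},{"delta_pos": [0.3,-1.3,-70],"yaw": 0},{"delta_pos": [0.3,-1.3,-95],"yaw": 0},{"delta_pos": [0.3,-1.3,-110],"yaw": 0},{"delta_pos": [0.3,-1.3,-118],"yaw": 0},{"delta_pos": [0.3,-1.3,-122],"yaw": 0},{"delta_pos": [0.3,-1.3,-122],"yaw": 0},{"delta_pos": [0.3,-1.3,-122],"yaw": 0}]'

```text
t: 17.07
tcp_pos: [0.5093, 0.1658, 0.0418]
tool_rot: [3.141, 0.0, 1.976]
contact_force: [0.6, 0.4, 0.3]
grip_width: 0.0485
grip_force: 0.0
```

>>> jog_arm --moves '[{"delta_pos": [0,0,0],"yaw": 0},{"delta_pos": [0,0,0],"yaw": 0},{"delta_pos": [0,0,0],"yaw": 0},{"delta_pos": [0,0,0],"yaw": 0},{"delta_pos": [0,0,0],"yaw": 0},{"delta_pos": [0,0,0],"yaw": 0}]' --gripper 1 --force 8

```text
t: 17.57
tcp_pos: [0.5085, 0.1656, 0.0415]
tool_rot: [-3.141, 0.0, 1.976]
contact_force: [-4.5, -0.7, 3.9]
grip_width: 0.0174
grip_force: 8.0
```

>>> jog_arm --moves '[{"delta_pos": [0.8,-1.8,0],"yaw": 0},{"delta_pos": [1.6,-3.7,0],"yaw": 0},{"delta_pos": [2.4,-5.5,0],"yaw": 0},{"delta_pos": [3.1,-7.3,0],"yaw": 0},{"delta_pos": [3.1,-7.3,0],"yaw": 0},{"delta_pos": [3.1,-7.3,0],"yaw": 0}]'

```text
t: 18.07
tcp_pos: [0.5118, 0.1581, 0.0415]
tool_rot: [-3.141, 0.0, 1.976]
contact_force: [-4.1, -1.5, 5.7]
grip_width: 0.0174
grip_force: 8.0
```

>>> jog_arm --moves '[{"delta_pos": [-0.2,-1.1,0.3],"yaw": 0},{"delta_pos": [0.1,-1.6,0.3],"yaw": 0},{"delta_pos": [0.1,-1.6,0.3],"yaw": 0}]'

```text
t: 18.32
tcp_pos: [0.5122, 0.1569, 0.0416]
tool_rot: [3.141, -0.0, 1.976]
contact_force: [-0.5, 0.9, 1.9]
grip_width: 0.0173
grip_force: 8.0
```

>>> jog_arm --moves '[{"delta_pos": [0.2,-0.5,0],"yaw": 0},{"delta_pos": [0.4,-0.9,0],"yaw": 0},{"delta_pos": [0.4,-0.9,0],"yaw": 0}]'

```text
t: 18.57
tcp_pos: [0.5125, 0.1562, 0.0416]
tool_rot: [3.141, -0.001, 1.976]
contact_force: [-1.3, 2.8, 1.0]
grip_width: 0.0177
grip_force: 8.0
```

>>> jog_arm --moves '[{"delta_pos": [0.2,-0.5,0],"yaw": 0},{"delta_pos": [0.4,-0.9,0],"yaw": 0},{"delta_pos": [0.4,-0.9,0],"yaw": 0}]'

```text
t: 18.82
tcp_pos: [0.5125, 0.1561, 0.0416]
tool_rot: [3.141, -0.002, 1.976]
contact_force: [-3.5, 6.4, 3.4]
grip_width: 0.0179
grip_force: 8.0
```

It's at the hard stop: 7 N and no further motion. I'll release, rise clear and check that it is flush.

>>> jog_arm --moves '[{"delta_pos": [0,0,0],"yaw": 0},{"delta_pos": [0,0,0],"yaw": 0},{"delta_pos": [0,0,0],"yaw": 0},{"delta_pos": [0,0,0],"yaw": 0},{"delta_pos": [0,0,30],"yaw": 0},{"delta_pos": [0,0,65],"yaw": 0},{"delta_pos": [0,0,100],"yaw": 0},{"delta_pos": [0,0,120],"yaw": 0},{"delta_pos": [0,0,120],"yaw": 0},{"delta_pos": [0,0,120],"yaw": 0},{"delta_pos": [0,0,120],"yaw": 0}]' --gripper -0.05

```text
t: 19.73
tcp_pos: [0.5123, 0.1547, 0.1604]
tool_rot: [-3.14, -0.0, 1.976]
contact_force: [0.8, 0.1, -0.4]
grip_width: 0.0488
grip_force: 0.0
```

```bash
python3 k3.py k4 | head -3; python3 - <<'E'
import cv2
I=cv2.imread("pics/k4.png")
for r in range(140,166,1): print(r," ".join("%3d"%I[r,x,2] for x in list(range(242,270,4))+[300,318,340]+list(range(364,400,4))))
E
```

```text
19.7833 [0.51185117 0.15467602 0.15971736] [-3.13893214e+00 -4.27216010e-04  1.97570102e+00] [-0.56692859 -0.53652408 -0.77518999]
[27, 32, 19, 21, 301] [320.88039867 191.95016611] [0.51249221 0.15604866 0.064     ]
 19  19  20  20  20  20  20  20  20  20  20  20  20  20  20  19  19  19  19  19  19  19  19  19  19  19  19  19  19  19  18  18
140  47  52  55  70 109 122 121 132 132 136 128 129 129 127 125 116  75  60  57
141  51  53  56  91 128 135 132 149 151 152 143 146 145 143 148 142 102  68  59
142  48  55  84 126 142 173 172 185 190 195 190 186 187 185 192 156 136  87  58
143  53  55 132 161 167 235 232 239 240 240 241 242 241 241 244 170 174 130  66
144  51  54 172 194 194 252 253 253 254 254 254 254 254 254 254 192 201 163  61
145  52  58 189 204 202 254 254 254 254 255 255 255 255 255 255 199 207 175  62
146  52  55 179 206 205 254 254 254 255 255 255 255 255 255 255 198 209 169  65
147  54  52 177 207 205 254 254 254 255 255 255 255 255 255 255 197 208 165  64
148  53  58 176 205 202 254 254 254 255 255 255 255 255 255 255 199 208 166  63
149  52  56 175 206 204 254 254 254 
[... 623 characters left out ...]
 204 254 254 254 255 255 255 255 255 255 254 209 210 172  67
158  59  61 156 208 202 254 254 254 255 255 255 255 255 255 254 209 212 176  71
159  56  61 155 206 207 254 254 254 255 255 255 255 255 255 254 209 210 161  70
160  60  61 163 208 209 254 254 255 255 255 255 255 255 255 254 212 210 144  67
161  62  68 169 207 205 254 254 254 255 255 255 255 255 255 254 213 210 139  69
162  63  61 164 209 208 253 254 254 255 255 255 255 255 255 254 210 208 138  72
163  60  65 152 208 210 253 254 255 255 255 255 255 255 255 254 213 209 137  71
164  62  64 135 209 210 254 254 254 255 255 255 255 255 255 254 213 207 124  72
165  65  63 133 208 211 254 254 254 255 255 255 255 255 255 254 211 212 118  74
```

The lid end and both wall ends line up at row ~142.5, so it is flush. I'll check the other stones numerically and hand in.

```bash
python3 - <<'E'
from h import *
A=cv2.imread("pics/top1.png").astype(int);B=read_camera("top")[...,::-1].astype(int)
d=np.abs(A-B).max(2)[155:215,398:475];print("diff px on red/grey area",(d>40).sum())
s=state();print(s["contact_force"],s["grip_force"]);ctrl.job_done()
E
```

```text
diff px on red/grey area 0
[-0.06356747 -0.53205788 -0.20551891] 0.0
the job is handed in; nothing more can be done
```

The blue stone was lowered into the empty compartment, the lid is shut flush against its stop, the red and grey stones have not moved on the board, the gripper has let go, and the job is handed in.

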